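# Lever open a lash kit case and load its lash tray

## Task

Work the thin end of the steel opening blade into the slot in the front of the closed pink kit case and gently lever the lid up with it, then swing the lid right back so that it stays fully open. Put the blade down flat on the bench, and gently lay the lash tray flat, right way up, in the empty bay inside the case. Do not force or strike the case, and leave the other goods on the bench where they are.

Things in the scene. Friction and masses are not known exactly. Their poses are not given: they have to be found in the camera images.
- case: Pink rigid cosmetics kit case, closed, 150 mm deep (x) by 210 wide (y), held fast in a grey nest on the bench. Origin on the bench under its middle; x runs from the front (slot side) to the back (hinge side), y to the left seen from the front, z up. 5 mm walls up to z = 50 mm; closed lid from z = 50 to 66 mm, flush with the walls all round. White inner floor at z = 30 mm.
- nest (a point): Front edge middle of the nest (case x = -93 mm, z = 6 mm): a plate 186 x 246 mm, 6 mm thick, centred under the case, with black corner stops up to 22 mm high and 7 mm out from the case; none in front of its middle 160 mm.
- slot (a point): Middle of the slot in the case's front face (case x = -75, y = 0, z = 46 mm), under the gold bar on the front of the lid's top. 70 mm wide along y, 8 mm high: from the sill at z = 42 mm up to the closed lid's lower edge at z = 50 mm. It goes right through the 5 mm wall; behind it the case is empty from z = 35 mm up for over 30 mm. Axes as the case's.
- lid_hinge (a point): Middle of the hinge axis, on the back face of the case (case x = +75 mm), z = 50 mm. The axis runs along the case's y. Axes as the case's.
- lid (a joint): Angle of the lid in rad: 0 closed, grows as the front edge rises and swings back, stop at 1.9 (leaning back past upright). The hinge is stiff: the lid (140 g) stays at whatever angle it is left; raising it takes about 2 N at its front edge.
- lid_edge (a point): Middle of the lid's lower front edge, 150 mm from the hinge axis; closed, it is the upper edge of the slot. The lid is a 4 mm panel with a 5 mm thick rim standing 12 mm down all round (16 mm in all). x points from this edge to the hinge, z out of the lid's outer face.
- blade: Opening blade like a stiff narrow putty knife, 185 mm long, 90 g, loose on the bench. Teal handle 105 mm (x) by 20 wide (y) by 24 high (z), flat sides. Flat steel blade 26 mm wide, 2.5 thick, at half the handle's height (10.8 to 13.3 mm above its underside), 80 mm out from the handle. Origin at the centre of the handle's underside; x to the tip, z up.
- blade_tip (a point): Middle of the blade's thin front end, 132.5 mm ahead of the blade's origin and 12 mm above it. Axes as the blade's.
- blade_grip (a point): Good place to hold the blade: on the handle 35 mm ahead of the blade's origin, at half height (12 mm), 97.5 mm behind the tip. Axes as the blade's.
- tray: Lash tray: a closed thin-walled box with a lavender base, clear cover and rows of black lashes in it, 50 mm (x) by 100 mm (y), 26 mm high, about 70 g, lying loose on the bench. Origin at the centre of its underside, z up.
- bay (a point): Centre of the floor of the empty grey-floored bay (case x = 0, y = -35, z = 30 mm). The bay is 66 mm (case x) by 116 mm (case y) between ribs 5 mm high, 4 mm thick. The tray goes in with its 100 mm side along the case's y, either way round. To the bay's left (case y = +35 to +92 mm) a pen and tweezers are fixed, up to z = 43 mm. Axes as the case's.
- tub: Bystander: round tub with white lid, 84 mm across, 62 mm high; origin under its centre.
- band_tray: Bystander: white open tray with rubber bands, 130 x 100 mm, 36 mm high; origin under its centre.
- carton: Bystander: open grey carton with a yellow card, 150 x 90 mm, 47 mm high; origin under its centre.
- box_stack: Bystander: stack of three white boxes, 122 x 80 mm, 75 mm high; origin under its centre.
- lash_stack: Bystander: banded block of lash trays, 102 x 100 mm, 78 mm high; origin under its centre. Not the tray to be loaded.
- spray: Bystander: spray bottle with blue cap, 56 mm across, 150 mm high; origin under its centre.
Not all that is in view belongs to the job. Leave any green or red look-alike of the tray alone.

How it is judged (in metres and radians):
On the way, in this order (a step that is already met when the one before it is completed fails the run):
1. the lid is levered up past 0.25 rad with the blade bearing on it (value of joint lid above 0.25 rad and contact force between blade and case above 0.3 N), for 0.1 s.
2. the lid is swung right back, past 1.7 rad (value of joint lid above 1.7 rad), for 0.2 s.
3. the lash tray lies in the bay (x of tray in the frame of bay between -0.014 and 0.014 m and y of tray in the frame of bay between -0.014 and 0.014 m and z of tray in the frame of bay between -0.004 and 0.004 m and angle between tray's own z axis and vertical below 0.08 rad), for 0.2 s.
At the end, for the whole second after the job is handed in: The lid stands open past 1.7 rad; the tray lies flat and right way up on the bay floor (within 14 mm of its centre each way, 4 mm in height, 0.08 rad of level), released and at rest; the blade lies at rest flat on the bench (grip point under 20 mm high, within 0.15 rad of level) (all of step 3 and value of joint lid above 1.7 rad and linear speed of each of tray, blade below 0.02 m/s and height (world z) of blade_grip below 0.02 m and angle between blade's own x axis and vertical between 1.42 and 1.72 rad); the robot touches nothing.
It fails at once if the blade is forced or struck against the case or lid: more than 30 N (contact force between blade and case above 30 N).
It fails at once if the arm or fingers push the case or lid with more than 30 N (contact force between any of the fingers, the arm and case above 30 N).
It fails at once if the tray is dropped or pressed hard into the case: more than 40 N (contact force between tray and case above 40 N).
It fails at once if one of the other goods on the bench is moved more than 30 mm (distance of any of tub, band_tray, carton, box_stack, lash_stack, spray from where it was at the start of the episode above 0.03 m).
It also fails if it takes over 69 s, if anything falls off the work surface, if the arm or the gripper's body presses on something with over 40 N, if the wrist force passes 120 N, or if a joint passes its speed limit or range.

## Robot

A 7-joint arm with a two-finger parallel gripper is mounted at the origin on the work surface. World frame = base frame: x ahead of the robot, y to its left, z up, the work surface at z = 0. Lengths are in mm, angles in degrees, forces in N, time in s.
With the tool pointing down it reaches from about 400 to 850 mm from the base axis. Payload 10.4 kg.
Tool frame: the origin (TCP) lies on the centre line of the jaws, within the pads' length; the fingertips stand manip.tips_ahead ahead of it and the grasp point (between the pads) is the TCP (manip.tips_ahead is the distance from the TCP to the fingertips, in mm); z points along the fingers, y is the line along which they close (so a half turn about z gives the same grasp; the last joint's range is limited). The gripper opens to 85 mm and grips with 20 to 120 N. Pads are 22 mm wide; open, the fingers measure 114 mm over their backs; the gripper's body (76 mm by 85 mm) begins 54 mm behind the grasp point. The pads swing forward as they close: fully open they stand 13 mm farther back than shut.
Start: joints at [-67.873, 19.034, -3.707, 83.658, 1.238, 77.344, -5.071], TCP at [248.432, 573.525, 250.338] pointing down, gripper open.
Joint ranges: [-148.97, 148.97], [-28.65, 121.19], [-84.17, 76.75], [9.2, 138.47], [-72.65, 252.65], [3.7, 117.97], [-149.18, 149.18]. Speed limits (degrees/s): [127.2, 127.2, 159.86, 159.86, 180, 180, 180].

## Interface

Orientations are given as [roll, pitch, yaw] about the fixed x, y, z axes, in that order (R = Rz(yaw) Ry(pitch) Rx(roll)).
In Python, from cell import manip, camera gives the robot as it stands. Calls block until the motion is done:
- manip.reach(position, orientation): joint-space move of the TCP to a pose.
- manip.servo_line(position, vel=150, attitude=None, f_stop=None): straight line of the TCP; attitude=None keeps the orientation; vel is the mean speed in mm/s. With f_stop (N) it stops when the force on the tool has changed by that much, and returns True; else False.
- manip.move_j(angles): joint-space move.
- manip.grip(opening, grasp_force=None): opening from 0.0 (shut) to 1.0 (fully open); grasp_force is the grip in N (None keeps the last); returns when the fingers have stopped.
- manip.dwell(seconds).
- manip.solve_ik(position, orientation): joint angles nearest the present ones, or None.
- camera(name): name is "scene" or "top"; returns a dict with "pixels" (480x640x3 uint8, red, green, blue), "fx", "fy", "cx", "cy" (pixels), "k1" (the pictures are not rectified: a ray, as slopes to the right and down, at radius r is drawn at 1 + k1 r^2 times it, then the intrinsics apply), "origin" and "attitude" of the camera in the world. Camera axes: x right, y down, z forward; pixel columns grow to the right and rows downward; lengths in mm; the calibration is good to about 2 mm. A picture is of the moment at which its call begins. There is no depth.
A pose or a line that the arm cannot do raises manip.MotionError and nothing moves.
- manip.job_done(): hands the job in; it is judged then, once.
Readings, each from a call of its own:
- manip.read_time(): time.
- manip.read_qpos(): joint angles.
- manip.read_joint_velocities(): joint speeds.
- manip.read_effort(): joint torques, N m.
- manip.read_position(): TCP position.
- manip.read_eef_rot(): TCP orientation.
- manip.read_wrist_force(): force on the tool from outside, world axes, zero at the start.
- manip.read_ft_torque(): the same for the moment, N m.
- manip.read_gripper_width(): opening from 0.0 (shut) to 1.0 (fully open).
- manip.read_gripper_force(): force on a finger pad.
Only numpy, scipy, OpenCV 4.12 (cv2) and the standard library are available. Lean on these libraries where they do the work, as an engineer would, in place of code of your own. Each camera call takes 0.05 s, during which the arm holds its last target. There are 200 camera calls.

## Working session

There is one attempt and no reset: what is moved stays moved. The work goes in short steps, each a Python script; the robot and the scene stay as the last script left them, time stands still between calls to the robot, and variables do not carry over. Pictures are saved under pics/ and viewed, at most 11 in all, crops included, and the job is handed in when it is done.

```bash
ls; mkdir -p pics; python3 - <<'E'
from cell import manip, camera
import cv2
for n in("scene","top"):
    c=camera(n); cv2.imwrite(f"pics/{n}0.png",c["pixels"][:,:,::-1]); print({k:v for k,v in c.items() if k!="pixels"})
print(manip.tips_ahead,manip.read_time(),manip.read_eef_rot())
E
```

```text
pics
{'fx': 622.2220368917701, 'fy': 622.2220368917701, 'cx': 313.59693026834765, 'cy': 236.9205154214602, 'k1': 0.031143190301768615, 'origin': array([1302.94084913, -783.70184382, 1556.614199  ]), 'attitude': array([-142.39659239,    0.85500461,   45.21272755])}
{'fx': 563.4619376134173, 'fy': 563.4619376134173, 'cx': 327.7148394022361, 'cy': 239.44269561144446, 'k1': -0.05548090185566985, 'origin': array([ 191.16294004,   -4.14574933, 1624.74864128]), 'attitude': array([-169.80628176,    0.75200758,  -91.63245677])}
19.0 0.1 [-1.79928051e+02  1.50479147e-03  1.56581109e+02]
```

View pics/scene0.png

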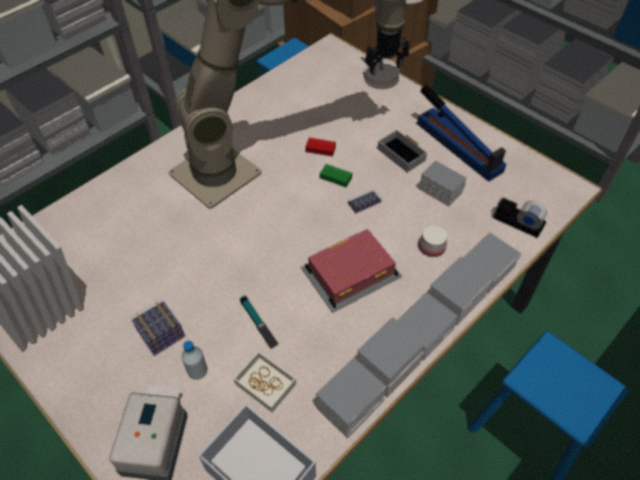

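View pics/top0.png

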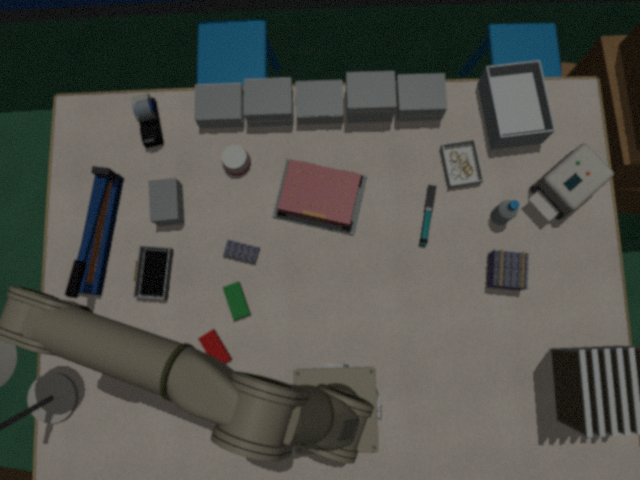

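Candidates: the tray is the lavender one at top (242,252) / scene (365,202). The look-alikes are green (236,300) and red (215,347), and the lash stack is at (507,271). The blade is at top (428,215). The case is at top (320,193), and its slot side still has to be settled.

```bash
python3 - <<'E'
import cv2,numpy as np
s=cv2.imread("pics/scene0.png");t=cv2.imread("pics/top0.png")
def crop(im,x,y,w,h,W,H): return cv2.resize(im[y:y+h,x:x+w],(W,H),interpolation=cv2.INTER_CUBIC)
a=np.hstack([crop(s,295,222,112,84,400,300),crop(t,268,150,107,80,400,300)])
b=np.hstack([crop(t,215,225,53,40,265,300),crop(t,408,180,40,70,171,300),crop(s,335,182,60,40,364,300)])
im=np.vstack([a,b]);im=cv2.convertScaleAbs(im,alpha=1.5);cv2.imwrite("pics/crop1.png",im);print(im.shape)
E
```

```text
(600, 800, 3)
```

View pics/crop1.png

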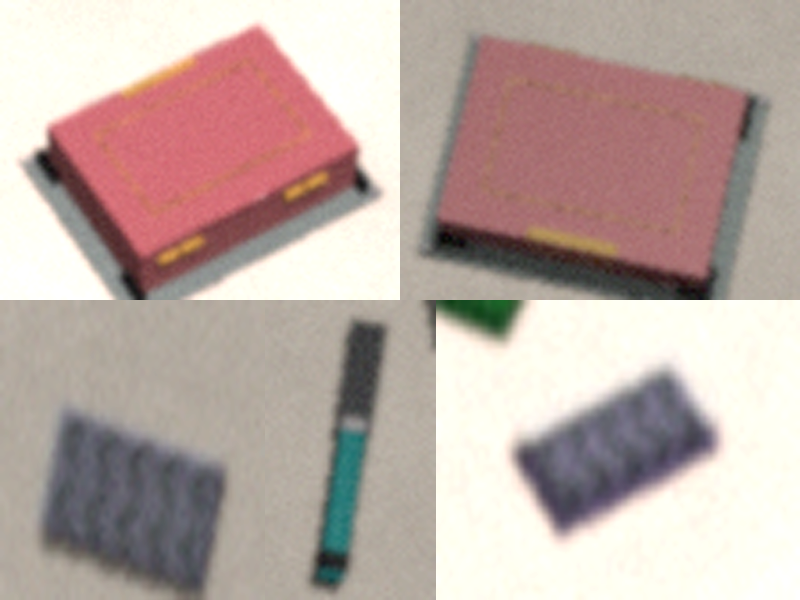

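The slot side, with the gold bar at top (325,214), faces the robot, and the hinges are on the far side. The lavender tray is confirmed at top (242,252). The blade's tip points away from the robot, at top (432,185). Next I fit the poses.

```bash
cat > vis.py <<'E'
import numpy as np, cv2
from scipy.spatial.transform import Rotation as R
from scipy.optimize import least_squares
def proj(c,P):
    r=R.from_euler('xyz',c['attitude'],degrees=True).as_matrix()
    q=(np.atleast_2d(P)-c['origin'])@r
    s=q[:,:2]/q[:,2:]; s=s*(1+c['k1']*(s**2).sum(1,keepdims=True))
    return s*[c['fx'],c['fy']]+[c['cx'],c['cy']]
def place(p,L):
    x,y,a=p; c,s=np.cos(a),np.sin(a); L=np.asarray(L,float)
    return np.c_[x+c*L[:,0]-s*L[:,1], y+s*L[:,0]+c*L[:,1], L[:,2]]
def box(a,b,z0,z1,x0=0): return [(x0+i*a/2,j*b/2,z) for i in(-1,1) for j in(-1,1) for z in(z0,z1)]
def fit(cams,picks,L,p0,hull=True):
    def res(p):
        e=[]
        for c,k in zip(cams,picks):
            u=proj(c,place(p,L))
            if hull: u=cv2.convexHull(u.astype(np.float32))[:,0]
            for q in k:
                e.extend(u[np.argmin(((u-q)**2).sum(1))]-q)
        return e
    s=least_squares(res,p0); return s.x,np.array(res(s.x)).round(1)
E
cat > meas.py <<'E'
from vis import *; from cell import camera
C=[camera("top"),camera("scene")]
def back(c,px,z):
    return least_squares(lambda v:proj(c,[v[0],v[1],z])[0]-px,[500,0]).x
print("tipT",back(C[0],(432.3,185.1),12),"rearT",back(C[0],(422.3,246.3),0),"tipS",back(C[1],(275.5,345),12),"rearS",back(C[1],(242,297),12))
T=[(288.9,159.6),(361.1,174.5),(350.4,224.1),(278.2,208.1)];S=[(367.8,229),(395.2,263.4),(334.2,293.4),(309,257.8)]
for n,k,c,b in (("caseT",[T],C[:1],(150,210,66,66)),("caseS",[S],C[1:],(150,210,66,66)),("case",[T,S],C,(150,210,66,66))):
    p,e=fit(c,k,box(*b),[600,30,-.2]); print(n,p,e)
T=[(228.6,239.4),(259.8,247),(256,263.9),(223.4,257.7)];S=[(373.6,191.1),(381.5,200.7),(355.8,213.3),(348,202)]
for n,k,c in (("trayT",[T],C[:1]),("trayS",[S],C[1:]),("tray",[T,S],C)):
    p0=list(back(C[0],(242,252),13))+[-.2]
    p,e=fit(c,k,box(50,100,0,26),p0); print(n,p,e)
# colour masks
for c in C:
    h=cv2.cvtColor(c['pixels'],cv2.COLOR_RGB2HSV)
    m=cv2.inRange(h,(82,110,40),(98,255,255)); n,l,s,ce=cv2.connectedComponentsWithStats(m)
    for i in range(1,n):
        if s[i][4]>40: print("teal",s[i],ce[i],back(c,ce[i],18), cv2.minAreaRect(cv2.findNonZero((l==i).astype(np.uint8))))
E
python3 meas.py
```

```text
tipT [ 635.46627813 -305.31235526] rearT [ 454.95844845 -266.81276409] tipS [ 634.85209292 -301.42816659] rearS [ 450.43218748 -264.65918663]
caseT [ 6.11733390e+02  3.00000000e+01 -2.36666844e-01] [-0.2  0.2 -1.1 -0.5 -0.9 -0.1 -1.1  1.2]
caseS [ 6.09386712e+02  3.00000000e+01 -2.00000000e-01] [-2.6 -2.3  0.3 -3.5  2.3  0.3 -1.4  0.1]
case [ 6.11733354e+02  3.00000000e+01 -2.36666844e-01] [-0.2  0.2 -1.1 -0.5 -0.9 -0.1 -1.1  1.2 -0.6 -1.4  0.9 -1.8  1.3  0.3
 -0.8 -0.8]
trayT [ 4.5212615e+02  2.5867407e+02 -2.0000000e-01] [-2.5  0.6  0.1 -1.2  1.8  0.   1.   0.5]
trayS [ 4.60265115e+02  2.58674070e+02 -2.00000000e-01] [-0.3 -3.2  0.5  1.9  1.4  2.4  0.6 -1.2]
tray [ 4.54106943e+02  2.58821669e+02 -1.99996069e-01] [-2.5 -0.1  1.2 -0.4  1.7 -0.7  0.9 -0.2 -1.6 -4.2 -0.9  0.9  0.1  1.4
 -0.8 -2.3]
teal [566 176  14  13  64] [572.21875  181.640625] [ 632.47136099 -721.82257038] ((572.5491333007812, 181.45899963378906), (6.78595495223999, 13.059762001037598), 50.194427490234375)
teal [422 211   9  28 151] [425.80794702 224.54966887] [ 515.79477803 -277.85581822] ((425.770263671875, 224.6216278076172), (5.458690166473389, 27.605379104614258), 8.972626686096191)
teal [243 300  18  25 155] [251.33548387 311.49677419] [ 509.79205926 -279.75816871] ((251.30767822265625, 311.4615173339844), (27.180307388305664, 5.547001361846924), 56.30992889404297)
teal [506 330  95  45 159] [551.47169811 349.71069182] [1178.58331196  215.40646118] ((551.4810791015625, 350.10247802734375), (40.90800857543945, 94.2602767944336), 85.74114990234375)
teal [141 405  13  18 103] [146.80582524 413.62135922] [ 546.61388205 -667.48894502] ((146.95001220703125, 413.6500244140625), (8.5381498336792, 18.341211318969727), 18.434947967529297)
```

```bash
sed -i 's/if hull: u=.*/if hull: u=u[cv2.convexHull(u.astype(np.float32),returnPoints=False)[:,0]]/; s/s=least_squares(res,p0)/s=least_squares(res,p0,x_scale=[10,10,.1],diff_step=1e-5)/' vis.py; python3 meas.py | grep -v teal
```

```text
tipT [ 635.46627813 -305.31235526] rearT [ 454.95844845 -266.81276409] tipS [ 634.85209292 -301.42816659] rearS [ 450.43218748 -264.65918663]
caseT [ 6.12266418e+02  2.75937077e+01 -2.44017618e-01] [ 0.8 -0.2 -0.2 -0.4 -0.3 -0.  -0.4  0.7]
caseS [ 6.13421862e+02  2.72082497e+01 -2.59455274e-01] [ 0.1 -0.3  0.7 -0.   0.1  0.9 -1.  -0.7]
case [ 6.12773991e+02  2.74846401e+01 -2.50811675e-01] [ 1.1 -0.6 -0.  -0.3 -0.5 -0.  -0.4  0.2 -0.3 -0.6  0.6 -0.5  0.4  0.8
 -1.1 -0.6]
trayT [ 4.52030190e+02  2.58958634e+02 -2.67296330e-01] [-1.8 -0.4  0.3  0.   0.9  1.   0.6 -0.7]
trayS [ 4.58975103e+02  2.57413875e+02 -2.25647798e-01] [-0.4 -3.  -0.   2.2  0.5  2.3 -0.1 -1.6]
tray [ 4.53522985e+02  2.60191960e+02 -2.81923566e-01] [-2.  -1.1 -0.1 -0.2  0.3  0.8  0.1 -1.5 -0.3 -4.  -0.6  1.6 -1.   0.5
 -1.   1.6]
```

```bash
cat > h.py <<'E'
import numpy as np, cv2
from cell import manip, camera
CASE=(612.8,27.5,np.radians(-14.3))
def c2w(x,y,z):
    X,Y,a=CASE; return [X+np.cos(a)*x-np.sin(a)*y, Y+np.sin(a)*x+np.cos(a)*y, z]
def yaw_best(p,yaw):
    c=[]
    for k in (-180,0,180):
        q=manip.solve_ik(p,[180,0,yaw+k])
        if q is not None: c.append((abs(q[6]),yaw+k))
    return min(c)[1]
def stat(s=""): print(s,"t",manip.read_time(),"p",np.round(manip.read_position(),1),"rot",np.round(manip.read_eef_rot(),1),"F",np.round(manip.read_wrist_force(),1),"w",round(manip.read_gripper_width(),3),round(manip.read_gripper_force(),1))
def snap(name,crops,W=400,H=300,g=1.4):
    out=[]
    cams={}
    for n,x,y,w,h in crops:
        if n not in cams: cams[n]=camera(n)["pixels"]
        out.append(cv2.resize(cams[n][y:y+h,x:x+w,::-1],(W,H),interpolation=cv2.INTER_CUBIC))
    cv2.imwrite(f"pics/{name}.png",cv2.convertScaleAbs(np.hstack(out),alpha=g))
E
python3 - <<'E'
from h import *
g=[539.5,-283.8]; b=-11.6
y=yaw_best(g+[140],b); print("yaw",y)
manip.grip(0.7)
manip.reach(g+[140],[180,0,y]); stat("above")
manip.servo_line(g+[40],200); 
print(manip.servo_line(g+[22.5],60,f_stop=8)); stat("down")
manip.grip(0,80); stat("gripped")
manip.servo_line(g+[60],100); stat("up")
snap("grasp",[("top",380,160,100,75),("scene",200,260,120,90)])
E
```

```text
yaw -11.6
above t 3.875 p [ 540.  -283.   139.9] rot [-180.     0.   -11.5] F [-0.2  0.5 -0. ] w 0.697 0.0
False
down t 4.9667 p [ 539.4 -283.8   22.3] rot [180.    0.  -11.6] F [-0.3 -0.1  0.6] w 0.699 0.0
gripped t 5.4167 p [ 539.7 -284.1   23. ] rot [180.   -0.  -11.6] F [-0.8 -0.2  5.3] w 0.218 78.7
up t 5.9417 p [ 539.8 -283.7   60.4] rot [-1.80e+02 -1.00e-01 -1.16e+01] F [-0.5  0.8 -1.1] w 0.214 78.2
```

View pics/grasp.png

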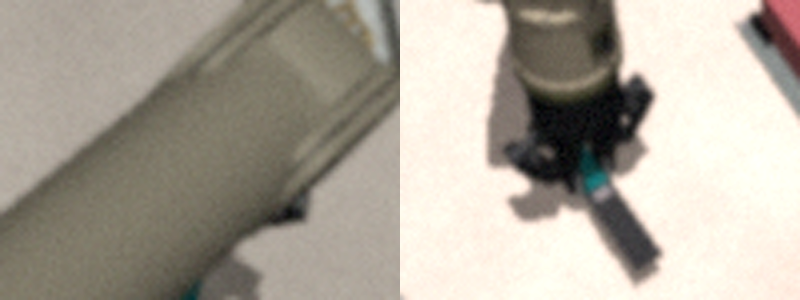

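The scene view shows the blade held straight, with its tip at scene (273.6,339.5). I'll check that against the expected tip, then go to the pre-insert pose.

```bash
cat >> h.py <<'E'
DZ=10.8; YAW=-14.3
def tcp_for_tip(x,z,y=0): return c2w(x-97.5,y,z+DZ)
E
python3 - <<'E'
from h import *; from vis import proj
print("tip proj expected",proj(camera("scene"),[635.3,-303.4,49.6]))
manip.servo_line([539.5,-283.8,140],200)
p=tcp_for_tip(-105,46); 
manip.servo_line(p[:2]+[140],250,attitude=[180,0,YAW]); stat("a")
manip.servo_line(p,120); stat("pre")
c=camera("scene"); print(proj(c,c2w(-105,0,46)),proj(c,c2w(-75,0,66)))
snap("pre",[("scene",250,190,160,120),("top",270,150,120,90)])
E
```

```text
tip proj expected [[274.20349446 339.011393  ]]
a t 8.4917 p [416.7  76.7 139.9] rot [180.    0.  -14.4] F [-0.3 -1.  -2. ] w 0.215 78.2
pre t 9.3333 p [416.9  77.2  57.1] rot [180.   -0.  -14.3] F [0.2 0.6 0.1] w 0.212 78.2
[[332.86681501 239.81727854]] [[338.16755639 242.5794788 ]]
```

View pics/pre.png

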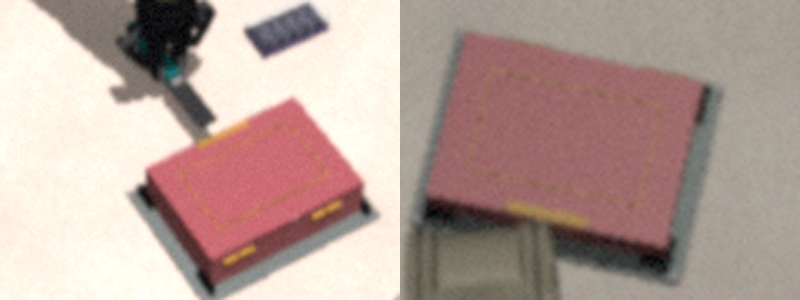

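The tip is at scene (332.8,240), and the gold bar's middle is at (338.4,243.6). Both are within about 1 px of prediction. I'll insert the blade and start the lift.

```bash
cat >> h.py <<'E'
def sweep(t,r=130,extra=0):
    d=min(15*np.tan(t),11.5) if t<1.4 else 11.5
    d-=2-extra
    return tcp_for_tip(75-r*np.cos(t)+d*np.sin(t), 50+r*np.sin(t)+d*np.cos(t))
E
python3 - <<'E'
from h import *
hit=manip.servo_line(tcp_for_tip(-55,46),35,f_stop=6); stat(f"ins {hit}")
if not hit:
    for t in (0.0,.1,.2,.3,.4):
        h=manip.servo_line(sweep(t),40,f_stop=12); stat(f"{t} {h}")
        if h: break
    snap("lev",[("scene",250,190,160,120)],600,450)
E
```

```text
ins False t 11.0583 p [464.8  65.3  56.8] rot [-180.     0.   -14.3] F [-0.   0.7 -0.8] w 0.211 78.2
0.0 False t 11.3083 p [465.1  65.3  59. ] rot [-180.    -0.   -14.3] F [ 0.3 -1.  -1.9] w 0.211 78.2
0.1 False t 11.8167 p [465.9  65.2  73.5] rot [-180.    -0.   -14.3] F [-0.   0.8 -1.1] w 0.216 78.2
0.2 False t 12.3333 p [468.   64.5  87.9] rot [-180.    -0.   -14.3] F [-0.2 -0.1 -1.4] w 0.215 78.3
0.3 False t 12.85 p [471.8  63.6 102. ] rot [-180.    -0.   -14.3] F [ 0.2 -1.  -1.7] w 0.21 78.3
0.4 False t 13.3667 p [477.   62.2 115.7] rot [-180.    -0.   -14.3] F [ 0.3  0.5 -1. ] w 0.212 78.3
```

View pics/lev.png

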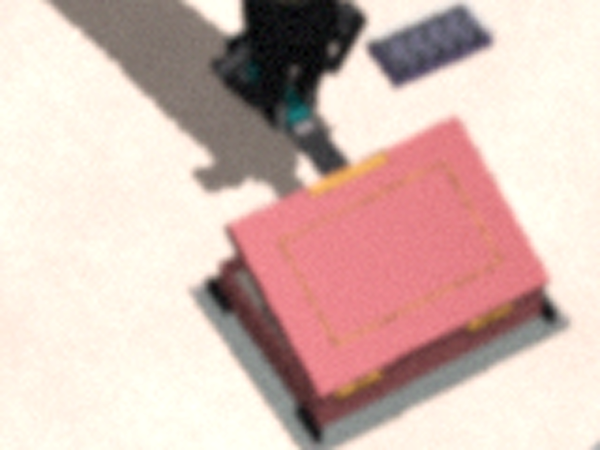

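The lid is up about 0.4 rad, riding on the blade at crop (345,165). I'll carry on swinging it.

```bash
python3 - <<'E'
from h import *
for t in (.5,.6,.7,.85,1.0,1.15,1.3,1.45,1.6,1.75,1.86):
    h=manip.servo_line(sweep(t,r=130-8*max(0,t-.6),extra=0 if t<1.2 else 1),80,f_stop=14); stat(f"{t} {h}")
    if h: break
snap("back",[("scene",230,140,200,150)],600,450)
E
```

```text
0.5 False t 13.75 p [483.9  60.4 129. ] rot [-1.80e+02 -1.00e-01 -1.43e+01] F [ 0.9 -0.2 -0.7] w 0.214 78.4
0.6 False t 14.0917 p [492.1  58.3 141.4] rot [-1.80e+02 -1.00e-01 -1.43e+01] F [-0.2  0.1 -1.7] w 0.215 78.4
0.7 False t 14.4167 p [501.6  55.8 151.4] rot [180.   -0.  -14.3] F [-0.2  0.1 -1.7] w 0.216 78.5
0.85 False t 14.8083 p [516.3  52.  163.2] rot [180.   -0.  -14.3] F [ 0.3 -0.4 -0.5] w 0.213 78.4
1.0 False t 15.2 p [532.5  47.8 172.5] rot [180.   -0.  -14.3] F [ 0.7 -0.6 -1.1] w 0.214 78.4
1.15 False t 15.5917 p [549.7  43.4 179.2] rot [180.   -0.  -14.3] F [-0.2  0.2 -1.5] w 0.215 78.4
1.3 False t 15.9917 p [568.5  38.5 183.4] rot [180.   -0.  -14.3] F [-0.1 -0.4 -1.8] w 0.215 78.4
1.45 False t 16.375 p [586.6  34.  184.3] rot [180.   -0.  -14.3] F [-0.5 -0.2 -1.2] w 0.215 78.4
1.6 False t 16.7583 p [604.5  29.3 182.4] rot [180.   -0.  -14.3] F [-0.6  0.  -1.1] w 0.212 78.5
1.75 False t 17.1417 p [621.8  25.  177.7] rot [180.   -0.  -14.3] F [0.1 0.1 0.2] w 0.218 78.5
1.86 False t 17.4583 p [633.8  22.  172.6] rot [180.    0.  -14.3] F [-0.3 -0.6 -0.8] w 0.21 78.5
```

View pics/back.png

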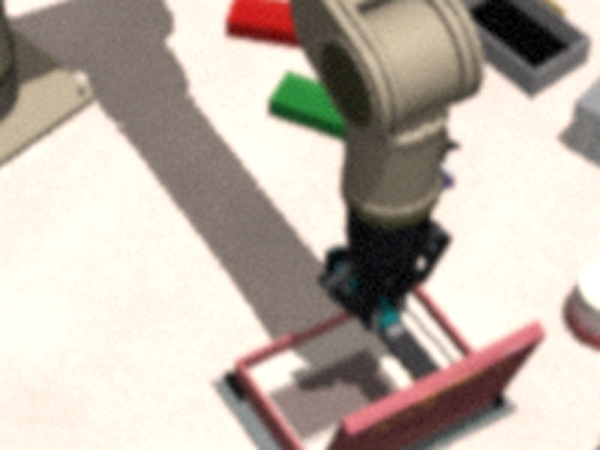

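The lid is leaning back, with its free edge running from crop (345,428) to (540,325). I'll press it gently to the stop, check the angle by projection, then withdraw and lay the blade down.

```bash
python3 - <<'E'
from h import *; from vis import proj
c=camera("scene")
for t in (1.6,1.7,1.8,1.86):
    P=[c2w(75-150*np.cos(t)+d*np.sin(t),s*105,50+150*np.sin(t)+d*np.cos(t)) for s in(-1,1) for d in (0,16)]
    print(t,((proj(c,np.array(P))-[230,140])*3).round().tolist())
h=manip.servo_line(sweep(1.92,r=119,extra=4),30,f_stop=7); stat(f"press {h}")
p=np.array(manip.read_position()); a=CASE[2]
q=p-40*np.array([np.cos(a),np.sin(a),0]); manip.servo_line(list(q),150)
q[2]=235; manip.servo_line(list(q),250)
manip.servo_line([539.5,-283.8,150],280,attitude=[180,0,-11.6])
manip.servo_line([539.5,-283.8,40],200)
h=manip.servo_line([539.5,-283.8,22.6],40,f_stop=4); stat(f"down {h}")
manip.grip(0.7); stat("rel")
manip.servo_line([539.5,-283.8,150],250); stat("up")
snap("open",[("scene",200,190,240,180)],640,480)
E
```

```text
1.6 [[318.0, 385.0], [328.0, 398.0], [513.0, 287.0], [524.0, 300.0]]
1.7 [[327.0, 398.0], [337.0, 412.0], [523.0, 299.0], [533.0, 313.0]]
1.8 [[336.0, 411.0], [346.0, 426.0], [532.0, 312.0], [542.0, 326.0]]
1.86 [[341.0, 420.0], [351.0, 435.0], [537.0, 320.0], [547.0, 335.0]]
press True t 17.8583 p [638.4  21.3 168.8] rot [-180.     0.2  -14.3] F [-3.   1.1  0.3] w 0.213 79.0
down True t 21.175 p [ 539.6 -283.6   23. ] rot [-180.    -0.   -11.6] F [-1.8  1.   7.3] w 0.218 79.4
rel t 21.65 p [ 539.2 -283.2   22.4] rot [-1.80e+02  1.00e-01 -1.16e+01] F [-1.3 -0.6 -0.3] w 0.698 0.0
up t 22.3083 p [ 539.5 -283.5  150. ] rot [-180.     0.   -11.6] F [-0.6 -0.4  0.2] w 0.7 0.0
```

View pics/open.png

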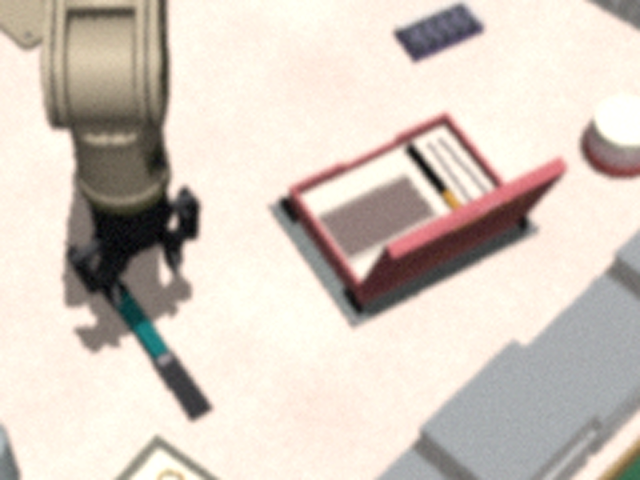

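The lid is at its stop, and the blade lies flat at crop (160,350). The arm is clear of the tray, so I refine the tray pose with a silhouette fit.

```bash
cat > tray.py <<'E'
from h import *; from vis import *
from scipy.optimize import minimize
def trayfit(K=8):
    data=[]
    for n,(x,y,w,h) in (("top",(212,228,60,46)),("scene",(338,180,54,44))):
        c=camera(n); im=cv2.GaussianBlur(c['pixels'][y:y+h,x:x+w],(3,3),0).astype(float)
        bg=np.median(im.reshape(-1,3),0)
        d=np.abs(im-bg).sum(2); d=cv2.resize(d,None,fx=K,fy=K,interpolation=cv2.INTER_CUBIC)
        th,_=cv2.threshold(np.clip(d,0,255).astype(np.uint8),0,255,cv2.THRESH_OTSU)
        m=(d>th*.8).astype(np.uint8); nl,l,s,_=cv2.connectedComponentsWithStats(m)
        m=(l==1+np.argmax(s[1:,4])).astype(np.uint8); data.append((c,x,y,m))
    def cost(p,ds):
        e=0
        for c,x,y,m in ds:
            u=((proj(c,place([p[0],p[1],p[2]/100],box(50,100,0,26)))-[x,y]+.5)*K-.5)
            r=np.zeros_like(m); cv2.fillConvexPoly(r,cv2.convexHull((u*16).round().astype(np.int32)),1,shift=4)
            e+=1-(r&m).sum()/(r|m).sum()
        return e/len(ds)
    for ds in (data[:1],data[1:],data):
        s=minimize(cost,[455,259,-25],args=(ds,),method="Nelder-Mead",options=dict(initial_simplex=[[455,259,-25],[465,259,-25],[455,269,-25],[455,259,-10]]))
        print(s.x.round(1),round(s.fun,3))
    return s.x
if __name__=="__main__": trayfit()
E
python3 tray.py
```

```text
[451.  260.9 -24.5] 0.081
[455.6 257.1 -28.7] 0.154
[452.6 259.7 -27.4] 0.137
```

```bash
python3 - <<'E'
from h import *
g=[453.,259.5]
manip.grip(1.0)
y=yaw_best(g+[150],75); print(y)
p=[600,-60,220]
manip.reach(g+[150],[180,0,y]); stat("above")
manip.servo_line(g+[50],200)
print(manip.servo_line(g+[27],60,f_stop=6)); stat("down")
manip.grip(0,30); stat("grip")
manip.servo_line(g+[110],120); stat("up")
snap("tray",[("scene",300,140,120,90)],480,360)
E
```

```text
75
above t 24.825 p [453.7 258.5 150.1] rot [180.    0.   74.9] F [ 0.8 -0.5  0. ] w 1.0 0.0
False
down t 26.0083 p [452.9 259.4  26.8] rot [-180.    0.   75.] F [-1.1 -0.2 -0.1] w 1.002 0.0
grip t 26.4333 p [453.3 259.7  27.4] rot [180.  -0.  75.] F [-0.3 -0.6  4.2] w 0.579 31.6
up t 27.275 p [452.5 259.4 109.4] rot [-180.    0.   75.] F [-0.1  0.1 -1.1] w 0.575 31.2
```

View pics/tray.png

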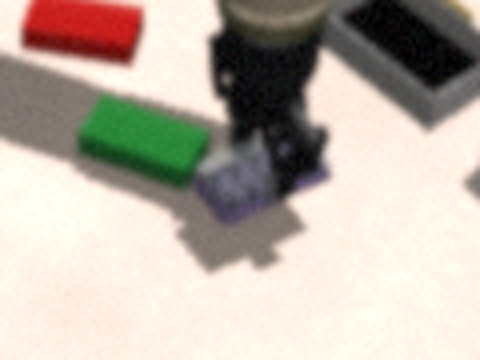

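The tray is held level. Its lower long base edge runs from crop (230,222) to (328,173), with its middle near scene (369.8,189.4). I'll check that for centring along y and then place the tray.

```bash
python3 - <<'E'
from h import *; from vis import proj
c=camera("scene");a=np.radians(-15)
for s in (-50,0,50):
    print(s,((proj(c,[452.5+25*np.cos(a)-s*np.sin(a),259.4+25*np.sin(a)+s*np.cos(a),82.5])[0]-[300,140])*4).round(1))
y=90+YAW
b=c2w(0,-35,0)
manip.servo_line([452.5,259.4,200],250)
manip.servo_line(b[:2]+[200],250,attitude=[180,0,y]); stat("over")
manip.servo_line(b[:2]+[75],150)
snap("over",[("scene",290,190,120,90)],640,480)
E
```

```text
-50 [222.8 228.3]
0 [276.4 204.1]
50 [329.3 180.2]
over t 29.2583 p [603.8  -5.2 199.7] rot [-180.    -0.    75.8] F [-0.6  1.  -1.4] w 0.576 31.3
```

View pics/over.png

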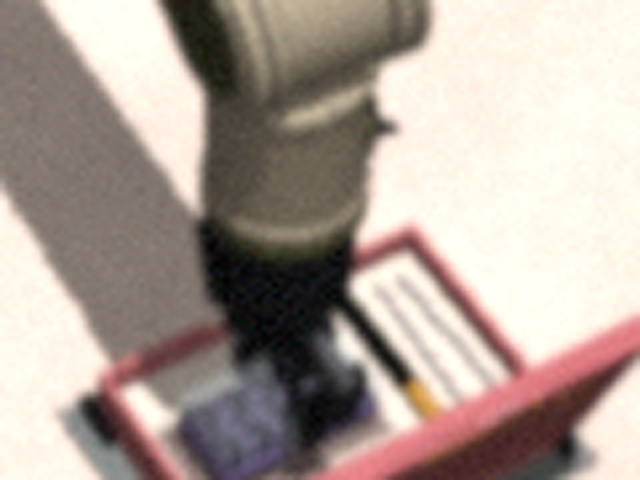

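The tray is over the bay and lined up with it, at crop (280,420). I'll lower it, release, and retreat to one side.

```bash
python3 - <<'E'
from h import *
b=c2w(0,-35,0)
h=manip.servo_line(b[:2]+[56],30,f_stop=5); stat(f"set {h}")
manip.grip(0.75); stat("rel")
manip.servo_line(b[:2]+[200],150)
manip.reach([420,200,300],[180,0,75.7]); stat("away")
snap("final",[("scene",200,190,240,180)],640,480)
E
```

```text
set True t 30.8667 p [603.9  -6.4  57.3] rot [-180.     0.    75.7] F [-0.4  0.   5.9] w 0.577 32.3
rel t 31.1583 p [603.3  -6.2  56.7] rot [-179.9    0.    75.7] F [-0.4 -0.2  0.6] w 0.747 0.0
away t 33.3917 p [420.5 199.4 299.8] rot [180.    0.   75.6] F [-1.5 -0.2  0.3] w 0.749 0.0
```

View pics/final.png

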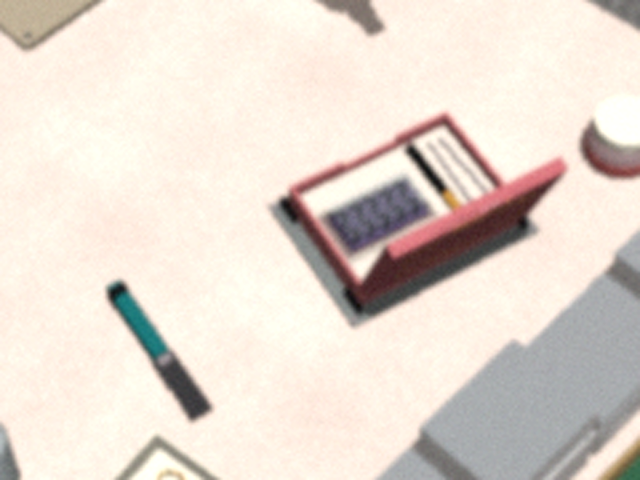

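The tray lies flat in the bay at crop (378,213), the lid is fully back, and the blade is flat at (160,350). I'm handing the job in.

```bash
python3 -c "
from cell import manip
print(manip.job_done())"
```

```text
the job is handed in; nothing more can be done
None
```

I handed the job in at about 33 s of the 69 s allowed: the lid was levered up with the blade and swung back to its stop, the blade lies flat on the bench, and the tray lies flat in the bay; no verdict came back, so this rests on the last picture and the force readings.

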